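# Pack the last billet into the turner's blank box

### The arm

A 6-joint arm with a two-finger parallel gripper is mounted at the origin on the work surface. World frame = base frame: x ahead of the robot, y to its left, z up, the work surface at z = 0. Lengths are in mm, angles in rad, forces in N, time in s.
With the tool pointing down it reaches from about 350 to 775 mm from the base axis. Payload 7.3 kg.
Tool frame: the origin (TCP) lies at the centre of the arm's flange, where the gripper is bolted on; the fingertips stand 178 mm ahead of it and the grasp point (between the pads) lies 159 mm ahead of it; z points along the fingers, y is the line along which they close (so a half turn about z gives the same grasp; the last joint's range is limited). The gripper opens to 92 mm and grips with 3 to 60 N. Pads are 19 mm wide; open, the fingers measure 130 mm over their backs; the gripper's body (75 mm by 190 mm) begins 47 mm behind the grasp point.
Start: joints at [-1.376, 0.342, 1.524, -0, 1.275, -0.146], TCP at [175.496, -494.802, 404.741] pointing down, gripper open.
Joint ranges: [-2.53, 2.53], [-0.77, 2.02], [0.04, 2.7], [-1, 4.14], [0.28, 2.66], [-3.11, 3.11]. Speed limits (rad/s): [2.57, 2.57, 3.14, 3.14, 3.14, 3.14].

### API

Orientations are given as [roll, pitch, yaw] about the fixed x, y, z axes, in that order (R = Rz(yaw) Ry(pitch) Rx(roll)).
In Python, from plant import * gives the robot as it stands. The module is installed in compiled form; this text tells all that it offers.
- The arm moves only by the shell command python3 -m inch 'ROWS'. ROWS is JSON, a list of rows, each a list of 5 numbers: the shift along the tool's x, y, z in m, then the turn about the tool's z in rad, then the opening, from 0 (shut) to 1 (fully open). In form: [[tx, ty, tz, spin, claw], ...]. A call has 1 to 8 rows; each row is the pose to reach, as a shift and turn from the pose commanded when the call began, along the tool's axes at that moment; what a row does not reach only later rows make up. A row lasts 1/12 s, in which the tool goes at most 41.7 mm and 7.16 degrees, less where a joint would pass 70% of its speed; a pose out of reach is approached as far as the arm can. A call with a gripper value outside its range is refused whole. The fingers move at their own pace and stop on an object; the grip force is fixed at half the most. Time passes only in rows, so rows that repeat a pose let the fingers close. It gives the time, the measured TCP pose, the force, the opening and the grip force at its end, in the units of the state.
- get_obs(): the state, without advancing time (a new reading comes with each control period).
- capture(name): name is "side" or "top" or "wrist"; returns a dict with "color" (420x560x3 uint8, red, green, blue), "intrinsics" (3x3 intrinsics, pixels), "pose" (4x4, takes a point from camera to world coordinates). Camera axes: x right, y down, z forward; pixel columns grow to the right and rows downward; lengths in mm; the calibration is good to about 2 mm. A picture is of the moment at which its call begins. There is no depth.
- close_job(): hands the job in; it is judged then, once.
Trained networks look in a picture, given as the dict that the camera call returned (one of the last four; its "shot" number tells which), for a name from the list of things; names that differ only in an ending like _2 or _b are one class to them, and where a whole thing is asked for, a point or a joint stands for the part that bears it (a point fixed in the world has none). Each returns a list of dicts, best first, with "conf" (0 to 1); they miss things now and then, are a little off and sometimes report something else, mostly with a low value. They report only what shows in the picture. A call takes as long as a camera call. They do not tell look-alikes from the thing itself.
- look_for(picture, target): "rect" ([centre column, centre row, width, height] in pixels, round what is visible of it).
- trace(picture, target): "pixels" (420x560 bool, what is visible of it) and "rect" ([centre column, centre row, width, height] in pixels, round what is visible of it).
- tip_of(picture, target): "centre" ([column, row] in pixels: a listed point, or the origin of a listed thing).
The state is a dict: "time": time; "joint_positions": joint angles; "dq": joint speeds; "tau": joint torques, N m; "tool_pos": TCP position; "tcp_rot": TCP orientation; "contact_force": force on the tool from outside, world axes, zero at the start; "moment": the same for the moment, N m; "grip_width": finger opening in mm; "finger_force": force on a finger pad.
Only numpy, scipy, OpenCV 4.12 (cv2) and the standard library are available. Lean on these libraries where they do the work, as an engineer would, in place of code of your own. Each camera call takes 0.05 s, during which the arm holds its last target. There are 200 camera calls.

### The job

Finish packing the box of turning blanks: slide the three pieces standing loosely in it along until one gap is long enough, then set the long billet down into that gap, lying flat on the box's floor between the walls. Keep the three pieces upright and in the box throughout (slide them, do not lift them out), set the billet down rather than dropping it, and leave the tape roll, the jar and the gouge where they are.

Things in the scene. Friction and masses are not known exactly. Their poses are not given: they have to be found in the camera images.
- box: Open plywood box, fixed to the bench. Inside 72 mm (its x) by 318 mm (its y, the long way), walls 8 mm thick, outside 88 by 334 mm, rim 34 mm above the bench. Origin: centre of its underside, on the bench; inner floor 6 mm above the origin. Pieces stand in it in one row along y and reach above the rim. The four pieces' lengths leave about 14 mm to spare along the row.
- stepped: Stepped turned wooden blank, upright in the box: foot 62 mm diameter and 40 mm high, neck 42 mm diameter above it, 70 mm high in all. Origin: centre of its underside; z along its axis.
- block: Squared wooden block, upright in the box: 60 by 60 mm, 58 mm high. Origin: centre of its underside; x and y square to its faces.
- round: Round wooden cylinder with two dark burnt lines, upright in the box: 62 mm diameter, 64 mm high. Origin: centre of its underside; z along its axis.
- billet: Long squared wooden billet with dark waxed ends, lying on the bench beside the box: 120 mm long (its x), 56 mm wide (its y), 56 mm high, 0.26 kg. Origin: centre of its underside.
- billet_center (a point): Centre of the billet, 28 mm above its underside.
- tape: Bystander: cardboard tape roll lying flat, 100 mm diameter, 48 mm high. Origin: centre of its underside.
- wax_jar: Bystander: amber jar of wax, 68 mm diameter, 85 mm high. Origin: centre of its underside.
- gouge: Bystander: turning gouge lying on the bench between the robot and the box, dark wooden handle 26 mm thick and flat steel blade, 240 mm long along its x (blade to +x, from -110 to +130 mm). Origin: on its underside.
Not all that is in view belongs to the job. What is shaped like the billet but blue is not meant.

How it is judged:
By the outcome, as a careful person would: the job done as asked, in the order asked, and still so for the second after the job is handed in, with the robot touching nothing.
It also fails if it takes over 56 s, if anything falls off the work surface, if the arm or the gripper's body presses on something with over 40 N, if the wrist force passes 120 N, or if a joint passes its speed limit or range.

## Working session

There is one attempt and no reset: what is moved stays moved. The work goes in short steps, Python scripts to look and compute and a shell command to move; the robot and the scene stay as the last step left them, time stands still between calls to the robot, and variables do not carry over. Pictures are saved under pics/ and viewed, at most 10 in all, crops included, and the job is handed in when it is done.

```bash
mkdir -p pics
cat > h.py <<'E'
from plant import *
import numpy as np, cv2
def ray(p,uv):
    K=np.array(p["intrinsics"]);T=np.array(p["pose"])
    d=T[:3,:3]@np.linalg.solve(K,[uv[0],uv[1],1]); return T[:3,3],d
def atz(p,uv,z):
    o,d=ray(p,uv); return (o+d*(z-o[2])/d[2]).round(1)
def proj(p,X):
    T=np.linalg.inv(np.array(p["pose"]));c=T[:3,:3]@np.array(X)+T[:3,3];q=np.array(p["intrinsics"])@c;return q[:2]/q[2]
def save(p,n): cv2.imwrite("pics/"+n,cv2.cvtColor(p["color"],cv2.COLOR_RGB2BGR))
E
python3 - <<'E'
from h import *
o=get_obs();print(o["time"],o["tool_pos"],o["tcp_rot"],o["grip_width"])
for c in("top","side"):
    p=capture(c);save(p,c+"0.png");print(c,np.array(p["pose"])[:3,3])
    for n in "box stepped block round billet tape wax_jar gouge".split():
        for t in tip_of(p,n)[:3]: print(n,np.round(t["centre"]),round(t["conf"],2),atz(p,t["centre"],6 if n in("stepped","block","round") else 0))
        for t in look_for(p,n)[:2]: print("   ",np.round(t["rect"]),round(t["conf"],2))
E
```

```text
0.0 [ 175.47079127 -494.66916518  404.03599462] [-3.14008417e+00 -2.39020926e-04  3.40808268e-01] 91.97799168573381
top [358.62029481 -65.80206201 969.52964051]
box [247. 181.] 0.96 [591.   25.1   0. ]
    [243. 179. 140.  58.] 0.59
stepped [381. 142.] 0.7 [ 694.9 -316.8    6. ]
stepped [211. 176.] 0.62 [601.5 116.7   6. ]
    [208. 172.  24.  28.] 0.87
    [253. 258.  98.  18.] 0.49
block [279. 184.] 0.92 [581.1 -55.2   6. ]
block [121. 272.] 0.49 [362.5 326.5   6. ]
    [279. 182.  29.  24.] 0.74
round [254. 180.] 0.88 [591.2   8.7   6. ]
    [254. 176.  25.  35.] 0.75
    [388. 133.  31.  35.] 0.18
billet [391. 238.] 0.88 [ 446.  -335.7    0. ]
billet [411. 302.] 0.76 [ 289.3 -379.7    0. ]
billet [333. 290.] 0.57 [ 318.9 -188.2    0. ]
    [454. 198.  64.  35.] 0.85
    [416. 303.  64.  49.] 0.84
tape [120. 267.] 0.7 [373.9 332.1   0. ]
    [114. 269.  50.  41.] 0.74
    [390. 136.  38.  36.] 0.71
wax_jar [385. 141.] 0.79 [ 698.1 -328.5    0. ]
    [388. 134.  32.  33.] 0.88
gouge [256. 258.] 0.87 [397.7   0.5   0. ]
    [253. 256.  94.  18.] 0.85
side [  336.56585558 -1123.00853407   945.2018287 ]
box [292. 201.] 0.97 [591.7  21.8   0. ]
    [296. 200.  38.  81.] 0.85
stepped [287. 178.] 0.72 [597.8 134.2   6. ]
    [290. 173.  21.  29.] 0.79
    [227. 211.   7.  48.] 0.36
block [296. 217.] 0.61 [586.7 -58.1   6. ]
    [298. 210.  21.  28.] 0.96
round [291. 202.] 0.57 [586.5  12.2   6. ]
    [293. 193.  21.  22.] 0.53
billet [200. 316.] 0.95 [ 296.3 -368.3    0. ]
billet [208. 262.] 0.95 [ 326.3 -194.8    0. ]
billet [262. 297.] 0.87 [ 448.  -332.4    0. ]
    [262. 288.  36.  51.] 0.98
    [208. 257.  52.  39.] 0.8
tape [211. 152.] 0.57 [368.7 330.   -0. ]
    [212. 146.  32.  26.] 0.78
    [227. 210.   4.  51.] 0.74
wax_jar [359. 280.] 0.67 [ 699.8 -316.7    0. ]
    [362. 269.  29.  40.] 0.65
    [228. 210.   5.  51.] 0.35
gouge [225. 214.] 0.91 [387.3  -8.8   0. ]
    [227. 210.   7.  50.] 0.78
```

View pics/top0.png

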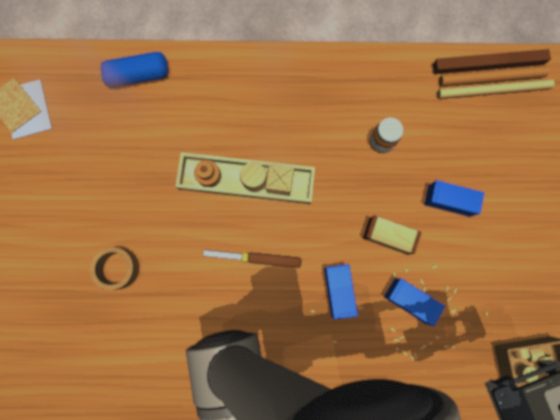

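View pics/side0.png

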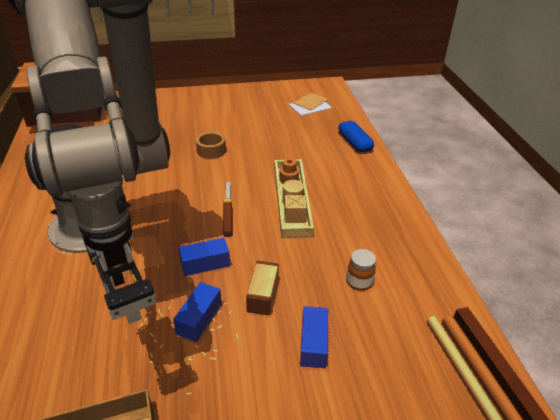

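The top view shows the box at about (247,178). From left to right it holds stepped (208,172), round (254,176) and block (280,180). The real billet is the yellow one at (391,236), and the three blue look-alikes are not wanted. I'll move above the box for a close look.

```bash
cat >> h.py <<'E'
def goto(x,y,z=None,yaw=None):
    o=get_obs();P=np.array(o["tool_pos"]);w=o["tcp_rot"][2]
    d=np.array([x,y,P[2] if z is None else z])-P
    X=np.array([np.cos(w),np.sin(w)]);Y=np.array([np.sin(w),-np.cos(w)])
    sp=0 if yaw is None else -((yaw-w+np.pi/2)%np.pi-np.pi/2)
    print("goto tx %.4f ty %.4f tz %.4f spin %.4f"%(d[:2]@X/1e3,d[:2]@Y/1e3,-d[2]/1e3,sp))
E
python3 -c "
from h import *
goto(570,25,404,1.5)"
```

```text
goto tx 0.5455 ty -0.3580 tz 0.0008 spin -1.1592
```

```bash
python3 -m inch '[[0.546,-0.358,0,-1.16,1],[0.546,-0.358,0,-1.16,0],[0.546,-0.358,0,-1.16,0],[0.546,-0.358,0,-1.16,0],[0.546,-0.358,0,-1.16,0],[0.546,-0.358,0,-1.16,0],[0.546,-0.358,0,-1.16,0],[0.546,-0.358,0,-1.16,0]]'; python3 -c "
from h import *
goto(570,25,404,1.5)"
```

```text
time: 2.37
tool_pos: [377.9, -227.5, 405.0]
tcp_rot: [3.141, 0.0, 1.347]
contact_force: [1.8, -0.4, -0.4]
grip_width: 49.1
finger_force: 0.0
goto tx 0.2889 ty 0.1312 tz 0.0010 spin -0.1533
```

```bash
python3 -m inch '[[0.289,0.131,0,-0.153,0],[0.289,0.131,0,-0.153,0],[0.289,0.131,0,-0.153,0],[0.289,0.131,0,-0.153,0],[0.289,0.131,0,-0.153,0],[0.289,0.131,0,-0.153,0],[0.289,0.131,0,-0.153,0],[0.289,0.131,0,-0.153,0]]'
python3 - <<'E'
from h import *
p=capture("wrist");save(p,"w1.png");print(np.array(p["pose"]).round(2))
o=get_obs();print(o["joint_positions"])
for n in "box stepped block round".split():
    for t in tip_of(p,n)[:2]: print(n,np.round(t["centre"]),round(t["conf"],2),atz(p,t["centre"],0 if n=="box" else 6))
    for t in trace(p,n)[:1]: print("   ",np.round(t["rect"]),round(t["conf"],2),cv2.minAreaRect(cv2.findNonZero(t["pixels"].astype(np.uint8))))
E
```

```text
time: 3.03
tool_pos: [572.1, 25.5, 404.6]
tcp_rot: [3.141, -0.001, 1.496]
contact_force: [-0.4, -0.7, -0.2]
grip_width: 0.9
finger_force: 0.0
[[ 1.0000e+00 -7.0000e-02 -2.0000e-02  5.7738e+02]
 [-7.0000e-02 -9.6000e-01 -2.9000e-01  1.0268e+02]
 [ 0.0000e+00  2.9000e-01 -9.6000e-01  3.8341e+02]
 [ 0.0000e+00  0.0000e+00  0.0000e+00  1.0000e+00]]
[-0.08599948  0.4323922   1.38617071  0.00265144  1.32118983 -0.01350859]
box [297. 181.] 0.94 [592.7  28.7   0. ]
    [308. 142.  87. 226.] 0.84 ((300.98895263671875, 142.20994567871094), (83.56854248046875, 224.95181274414062), 3.012787342071533)
stepped [304. 108.] 0.71 [605.6 117.8   6. ]
    [303. 102.  57.  58.] 0.89 ((302.5, 102.0), (58.0, 55.0), 90.0)
block [295. 244.] 0.65 [584.2 -58.    6. ]
    [299. 255.  46.  58.] 0.7 ((300.2884826660156, 247.67897033691406), (57.163448333740234, 49.39022445678711), 79.82449340820312)
round [300. 198.] 0.71 [594.3   6.7   6. ]
    [302. 205.  57.  60.] 0.73 ((298.6000061035156, 205.70001220703125), (60.821044921875, 54.11284637451172), 63.43495178222656)
```

View pics/w1.png

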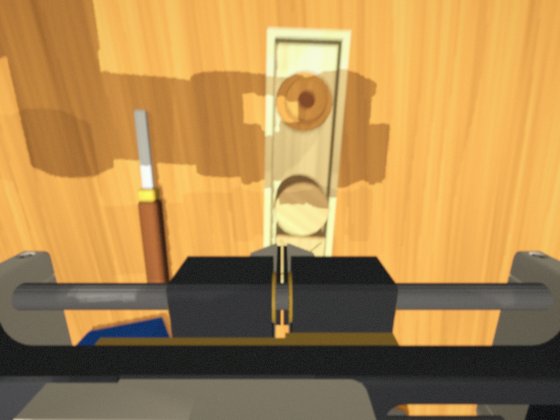

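The wrist view shows the box's far corners at (268,29) and (350,33). Stepped is at (304,101), the round's top is at (302,208), and the gap is around row 150.

Run:
```python
from h import *
p=capture("wrist")
c=[atz(p,q,34) for q in[(268,29),(350,33),(264.5,240),(335,240)]];print(c)
for a,b in((2,0),(3,1)):
    d=c[b]-c[a];print("yaw",np.arctan2(-d[0],d[1]))
print("far inner edge floor",atz(p,(276,42),34),atz(p,(342,43),34))
print("round top",atz(p,(302,208),70),"foot step near edge z46",atz(p,(304,130),46),"far z46",atz(p,(304,73),46),"neck top",atz(p,(306,100),76), "round far top",atz(p,(302,181),70),"round far base",atz(p,(302,177),6))
```

```text
[array([568.7, 193.2,  34. ]), array([654.2, 182.7,  34. ]), array([542.4, -43.1,  34. ]), array([632.3, -50.2,  34. ])]
yaw -0.1108430084453301
yaw -0.09375609218411221
far inner edge floor [576.  180.4  34. ] [645.7 174.   34. ]
round top [591.    6.2  70. ] foot step near edge z46 [599.6  88.7  46. ] far z46 [602.9 146.4  46. ] neck top [601.1 117.7  76. ] round far top [592.7  36.5  70. ] round far base [596.5  29.2   6. ]
```

```bash
python3 -c "
from h import *
goto(598,62,260,1.47)"
```

```text
goto tx 0.0429 ty 0.0245 tz 0.1450 spin 0.0222
```

```bash
python3 -m inch '[[0.043,0.0245,0.0,0.022,0],[0.043,0.0245,0.03,0.022,0],[0.043,0.0245,0.07,0.022,0],[0.043,0.0245,0.11,0.022,0],[0.043,0.0245,0.135,0.022,0],[0.043,0.0245,0.135,0.022,0]]'
python3 - <<'E'
from h import *
p=capture("wrist");save(p,"w2.png")
goto(598,62,198,1.47)
q=capture("side");a=q["color"][120:260,210:390];cv2.imwrite("pics/s2.png",cv2.cvtColor(cv2.resize(a,None,fx=4,fy=4,interpolation=2),cv2.COLOR_RGB2BGR))
E
```

```text
time: 4.03
tool_pos: [596.4, 62.5, 264.0]
tcp_rot: [-3.131, 0.001, 1.471]
contact_force: [-0.6, -0.8, 0.4]
grip_width: 0.5
finger_force: 0.0
goto tx -0.0005 ty 0.0005 tz 0.0695 spin 0.0009
```

View pics/w2.png

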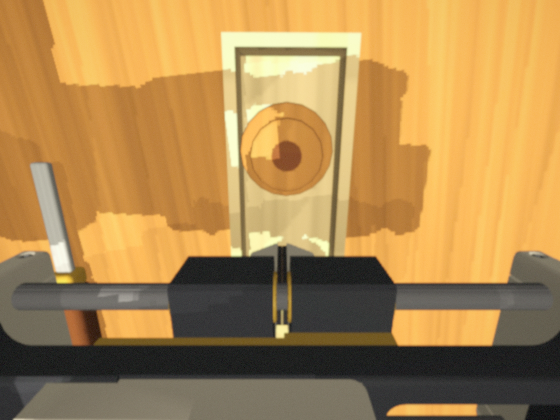

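The fingers are lined up on the gap and the box is square in view, with stepped at (287,149). I'll lower into the gap.

```bash
python3 - <<'E'
from h import *
p=capture("wrist")
print(atz(p,(287,103),46),atz(p,(287,195),46),atz(p,(286,158),76),"wall",atz(p,(290,40),34),atz(p,(292,49),34), atz(p,(292,33),34))
E
python3 -m inch '[[0,0,0.03,0,0],[0,0,0.05,0,0],[0,0,0.066,0,0],[0,0,0.066,0,0]]'
```

```text
[610.  151.6  46. ] [604.3  90.6  46. ] [606.  119.9  76. ] wall [615.9 190.4  34. ] [616.7 185.   34. ] [617.5 194.2  34. ]
time: 4.52
tool_pos: [598.2, 62.9, 203.3]
tcp_rot: [-3.141, 0.0, 1.471]
contact_force: [-1.2, 0.0, -0.9]
grip_width: 0.2
finger_force: 0.0
```

```bash
python3 -m inch '[[0.006,0,0.003,0,0],[0.012,0,0.003,0,0],[0.017,0,0.003,0,0],[0.022,0,0.003,0,0],[0.027,0,0.003,0,0],[0.031,0,0.003,0,0],[0.035,0,0.003,0,0],[0.035,0,0.003,0,0]]';python3 -m inch '[[0.003,0,0,0,0],[0.005,0,0,0,0],[0.005,0,0,0,0]]'
python3 - <<'E'
from h import *
p=capture("wrist");save(p,"w3.png")
E
```

```text
time: 5.18
tool_pos: [601.8, 98.9, 200.8]
tcp_rot: [3.141, -0.0, 1.473]
contact_force: [-0.3, -0.5, 0.5]
grip_width: 0.7
finger_force: 0.0
time: 5.43
tool_pos: [602.3, 103.2, 200.6]
tcp_rot: [-3.141, -0.0, 1.472]
contact_force: [0.1, -0.1, 0.5]
grip_width: 0.5
finger_force: 0.0
```

View pics/w3.png

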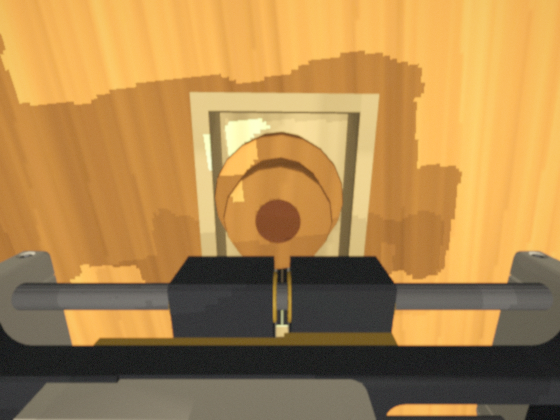

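Stepped is upright, with its foot's far edge at row 133 and the wall's inner edge at row 112. Some travel is left.

```bash
python3 - <<'E'
from h import *
p=capture("wrist")
print(atz(p,(280,133),46),atz(p,(284,112),34))
E
python3 -m inch '[[0.003,0,0,0,0],[0.006,0,0,0,0],[0.008,0,0,0,0],[0.008,0,0,0,0]]'
```

```text
[608.1 175.9  46. ] [610.8 184.8  34. ]
time: 5.87
tool_pos: [603.0, 111.4, 200.7]
tcp_rot: [3.142, -0.0, 1.472]
contact_force: [-0.4, 0.3, 0.7]
grip_width: 0.5
finger_force: 0.0
```

```bash
python3 -m inch '[[0.002,0,0,0,0],[0.002,0,0,0,0]]'; python3 -m inch '[[0.002,0,0,0,0],[0.002,0,0,0,0]]'
```

```text
time: 6.03
tool_pos: [603.2, 113.0, 200.7]
tcp_rot: [-3.142, 0.0, 1.472]
contact_force: [-0.3, -1.3, -0.1]
grip_width: 0.4
finger_force: 0.2
time: 6.2
tool_pos: [603.3, 113.9, 200.6]
tcp_rot: [-3.141, 0.003, 1.472]
contact_force: [-0.0, -6.4, 0.9]
grip_width: 0.3
finger_force: 3.6
```

```bash
python3 -m inch '[[-0.02,0,0,0,0],[-0.045,0,0,0,0],[-0.056,0,0,0,0],[-0.062,0,0,0,0],[-0.067,0,0,0,0],[-0.072,0,0,0,0],[-0.077,0,0,0,0],[-0.077,0,0,0,0]]'; python3 -m inch '[[-0.005,0,0,0,0],[-0.01,0,0,0,0],[-0.015,0,0,0,0],[-0.02,0,0,0,0],[-0.024,0,0,0,0],[-0.028,0,0,0,0],[-0.028,0,0,0,0]]'
python3 - <<'E'
from h import *
p=capture("side");a=p["color"][140:250,230:360];cv2.imwrite("pics/s3.png",cv2.cvtColor(cv2.resize(a,None,fx=5,fy=5,interpolation=2),cv2.COLOR_RGB2BGR))
E
```

```text
time: 6.87
tool_pos: [595.9, 38.1, 200.7]
tcp_rot: [3.141, 0.0, 1.472]
contact_force: [-0.5, -0.4, -1.1]
grip_width: 0.5
finger_force: 0.0
time: 7.45
tool_pos: [593.0, 9.4, 200.7]
tcp_rot: [-3.142, 0.001, 1.471]
contact_force: [-0.1, 0.5, 0.0]
grip_width: 0.7
finger_force: 0.0
```

View pics/s3.png

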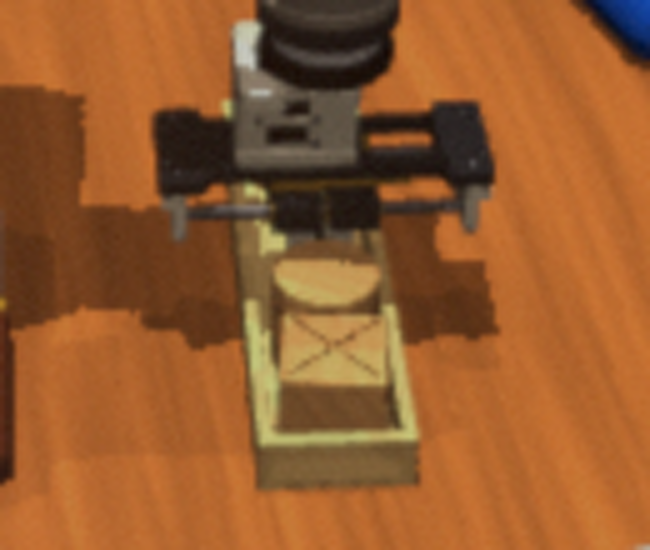

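Round and block are both upright and moving together, and the block still has a little way to go to the near wall. I'll keep pushing gently.

```bash
python3 -m inch '[[-0.003,0,0,0,0],[-0.006,0,0,0,0],[-0.007,0,0,0,0],[-0.007,0,0,0,0]]'; python3 -m inch '[[-0.002,0,0,0,0],[-0.003,0,0,0,0],[-0.003,0,0,0,0]]'
```

```text
time: 7.83
tool_pos: [592.4, 3.2, 200.7]
tcp_rot: [-3.142, 0.0, 1.472]
contact_force: [-0.8, 0.6, -0.3]
grip_width: 0.6
finger_force: 0.4
time: 8.08
tool_pos: [592.1, 1.1, 200.7]
tcp_rot: [3.142, -0.001, 1.472]
contact_force: [1.1, 5.8, 0.7]
grip_width: 0.5
finger_force: 3.1
```

```bash
python3 -m inch '[[-0.002,0,0,0,0],[-0.002,0,0,0,0]]'
```

```text
time: 8.25
tool_pos: [592.0, 0.5, 200.9]
tcp_rot: [3.141, -0.004, 1.471]
contact_force: [1.8, 14.2, 0.7]
grip_width: 0.4
finger_force: 7.1
```

```bash
python3 -m inch '[[0.012,0,-0.005,0,0],[0.015,0,-0.04,0,0],[0.015,0,-0.08,0,0],[0.015,0,-0.12,0,0.5],[0.015,0,-0.15,0,1],[0.015,0,-0.15,0,1]]'; python3 -c "
from h import *
goto(420,-405,350,1.22)"
```

```text
time: 8.75
tool_pos: [594.5, 13.4, 358.4]
tcp_rot: [3.129, 0.001, 1.472]
contact_force: [0.8, -0.1, 1.5]
grip_width: 16.0
finger_force: 0.0
goto tx -0.4336 ty -0.1324 tz 0.0084 spin 0.2520
```

```bash
python3 -m inch '[[-0.433,-0.132,0,0.252,1],[-0.433,-0.132,0,0.252,1],[-0.433,-0.132,0,0.252,1],[-0.433,-0.132,0,0.252,1],[-0.433,-0.132,0,0.252,1],[-0.433,-0.132,0,0.252,1],[-0.433,-0.132,0,0.252,1],[-0.433,-0.132,0,0.252,1]]'; python3 -c "
from h import *
goto(420,-405,350,1.22)"
```

```text
time: 9.42
tool_pos: [463.9, -295.9, 350.6]
tcp_rot: [-3.141, 0.001, 1.22]
contact_force: [-0.2, 0.4, -0.2]
grip_width: 69.0
finger_force: 0.0
goto tx -0.1175 ty -0.0037 tz 0.0006 spin -0.0001
```

```bash
python3 -m inch '[[-0.1175,-0.004,0,0,1],[-0.1175,-0.004,0,0,1],[-0.1175,-0.004,0,0,1],[-0.1175,-0.004,0,0,1],[-0.1175,-0.004,0,0,1]]'
python3 - <<'E'
from h import *
p=capture("wrist");save(p,"w4.png")
for t in tip_of(p,"billet_center")[:2]: print("bc",np.round(t["centre"]),t["conf"],atz(p,t["centre"],28))
for t in trace(p,"billet")[:2]: print(np.round(t["rect"]),t["conf"])
E
```

```text
time: 9.83
tool_pos: [419.8, -404.7, 350.1]
tcp_rot: [-3.141, 0.0, 1.216]
contact_force: [0.4, -0.3, -0.0]
grip_width: 91.5
finger_force: 0.0
bc [281. 116.] 0.96 [ 447. -326.   28.]
bc [164. 212.] 0.57 [ 296.7 -373.8   28. ]
[ 92.  49. 174.  98.] 0.91
[163. 214.  82. 124.] 0.86
```

View pics/w4.png

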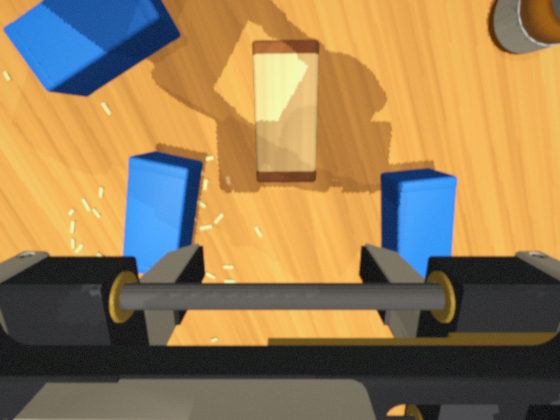

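The billet is square to the tool, with top corners at about (253,41), (319,40), (316,181) and (257,181).

Run:
```python
from h import *
p=capture("wrist");print(np.array(p["pose"])[:3,3])
c=np.array([atz(p,q,56) for q in[(253,41),(319,40),(316,181),(257,181)]]);print(c, c.mean(0))
for i in range(4): print(np.linalg.norm(c[i]-c[i-1]))
a=(c[0]+c[1])/2-(c[2]+c[3])/2;w=np.arctan2(a[1],a[0]);print(w)
m=c.mean(0);goto(m[0],m[1],320,w)
```

```text
[ 447.39387657 -329.47991755  329.34901049]
[[ 447.1 -260.2   56. ]
 [ 498.6 -278.3   56. ]
 [ 459.5 -389.6   56. ]
 [ 407.4 -370.5   56. ]] [ 453.15 -324.65   56.  ]
117.22704466120437
54.58809393997927
117.96821605839432
55.490719944870094
1.2291452261478164
goto tx 0.0835 ty 0.0032 tz 0.0307 spin -0.0077
```

```bash
python3 -m inch '[[0.0415,0.002,0,-0.008,1],[0.0835,0.003,0,-0.008,1],[0.0835,0.003,0.03,-0.008,1],[0.0835,0.003,0.07,-0.008,1],[0.0835,0.003,0.11,-0.008,1],[0.0835,0.003,0.13,-0.008,1],[0.0835,0.003,0.137,-0.008,1],[0.0835,0.003,0.137,-0.008,1]]'; python3 -m inch '[[0,0,0,0,0],[0,0,0,0,0],[0,0,0,0,0],[0,0,0,0,0],[0,0,0,0,0],[0,0,0,0,0],[0,0,0,0,0],[0,0,0,0,0]]'
```

```text
time: 10.7
tool_pos: [452.7, -324.6, 212.4]
tcp_rot: [-3.139, -0.001, 1.23]
contact_force: [-0.3, 0.1, 0.7]
grip_width: 92.1
finger_force: 0.0
time: 11.37
tool_pos: [452.5, -326.0, 214.3]
tcp_rot: [3.141, 0.0, 1.228]
contact_force: [0.0, 0.4, 6.0]
grip_width: 55.7
finger_force: 30.0
```

```bash
python3 -m inch '[[0,0,-0.01,0,0],[0,0,-0.04,0,0],[0,0,-0.08,0,0],[0,0,-0.12,0,0],[0,0,-0.135,0,0],[0,0,-0.135,0,0]]'; python3 -c "
from h import *
goto(597.7,57.2,347,1.4715)"
```

```text
time: 11.87
tool_pos: [453.0, -326.3, 353.4]
tcp_rot: [3.134, 0.003, 1.228]
contact_force: [1.1, -0.4, -4.1]
grip_width: 55.6
finger_force: 30.0
goto tx 0.4098 ty 0.0073 tz 0.0064 spin -0.2437
```

```bash
python3 -m inch '[[0.015,0,0,-0.02,0],[0.045,0,0,-0.06,0],[0.08,0.002,0,-0.1,0],[0.115,0.003,0,-0.14,0],[0.15,0.004,0,-0.18,0],[0.185,0.005,0,-0.22,0],[0.21,0.006,0,-0.244,0],[0.22,0.007,0,-0.244,0]]'; python3 -c "
from h import *
goto(597.7,57.2,347,1.4715)"
```

```text
time: 12.53
tool_pos: [533.3, -117.7, 346.6]
tcp_rot: [-3.138, -0.002, 1.476]
contact_force: [-0.4, -0.6, -2.8]
grip_width: 56.0
finger_force: 30.0
goto tx 0.1802 ty 0.0475 tz -0.0004 spin 0.0042
```

```bash
python3 -m inch '[[0.025,0.007,0,0.003,0],[0.06,0.016,0,0.003,0],[0.095,0.026,0,0.003,0],[0.13,0.035,0,0.003,0],[0.16,0.043,0,0.003,0],[0.18,0.0475,0.02,0.003,0],[0.18,0.0475,0.04,0.003,0],[0.18,0.0475,0.04,0.003,0]]'
python3 - <<'E'
from h import *
goto(597.7,57.2,310,1.4715)
p=capture("wrist");save(p,"w5.png")
for n in("billet_center",):
  for t in tip_of(p,n)[:2]: print(t["centre"],t["conf"],atz(p,t["centre"],get_obs()["tool_pos"][2]-214+28))
E
```

```text
time: 13.2
tool_pos: [596.8, 54.2, 302.9]
tcp_rot: [-3.131, 0.001, 1.47]
contact_force: [-1.6, -0.0, -4.4]
grip_width: 55.6
finger_force: 30.0
goto tx 0.0031 ty 0.0006 tz -0.0071 spin -0.0012
[281.0, 258.3] 0.95 [593.8  54.  121. ]
```

View pics/w5.png

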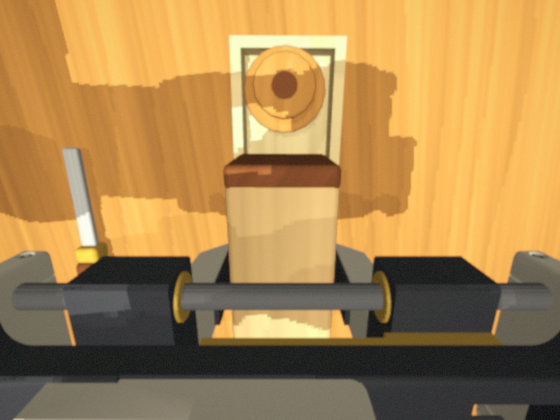

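The billet is held level above the gap, with stepped upright against the far wall at (285,88). I'll check the fit in numbers.

Run:
```python
from h import *
p=capture("wrist");o=get_obs();P=o["tool_pos"];b=P[2]-214;w=o["tcp_rot"][2]
X=np.array([np.cos(w),np.sin(w)]);Y=np.array([np.sin(w),-np.cos(w)])
print(P)
for n,q,z in [("top far L",(226,167),b+56),("top far R",(340,167),b+56),("bot far",(283,155),b),("foot near",(285,132),46),("foot far",(285,45),46),("rim outerL",(231,150),34),("rim outer R",(340.5,150),34),("rimFarL",(230,37),34),("rimFarR",(347,37),34),("inL",(244,150),34),("inR",(329,150),34)]:
    d=(atz(p,q,z)-P)[:2];print(n,"tx %.1f ty %.1f"%(d@X,d@Y))
```

```text
[598.12806449  52.4551113  308.42112561]
top far L tx 58.0 ty -27.4
top far R tx 58.1 ty 25.0
bot far tx 57.7 ty -1.2
foot near tx 70.6 ty 0.4
foot far tx 131.7 ty 0.2
rim outerL tx 55.5 ty -44.9
rim outer R tx 55.6 ty 47.2
rimFarL tx 139.8 ty -41.5
rimFarR tx 139.8 ty 47.2
inL tx 55.5 ty -33.9
inR tx 55.6 ty 37.5
```

```bash
python3 -m inch '[[0,0,0,0,0],[0,0,0,0,0]]'; python3 -c "
from h import *
goto(597.7,57.2,310,1.4715)"
```

```text
time: 13.52
tool_pos: [598.3, 52.4, 309.9]
tcp_rot: [3.14, 0.0, 1.467]
contact_force: [-0.6, 0.3, -3.0]
grip_width: 55.8
finger_force: 30.0
goto tx 0.0047 ty -0.0011 tz -0.0001 spin -0.0041
```

```bash
python3 -m inch '[[0.006,0.001,0,-0.003,0],[0.006,0.001,0.01,-0.003,0],[0.006,0.001,0.02,-0.003,0],[0.006,0.001,0.03,-0.003,0],[0.006,0.001,0.04,-0.003,0],[0.006,0.001,0.048,-0.003,0],[0.006,0.001,0.054,-0.003,0],[0.006,0.001,0.054,-0.003,0]]'
python3 - <<'E'
from h import *
p=capture("wrist");save(p,"w6.png");print(get_obs()["tool_pos"])
E
```

```text
time: 14.18
tool_pos: [599.3, 59.2, 252.7]
tcp_rot: [-3.138, 0.0, 1.472]
contact_force: [0.3, 0.3, -2.9]
grip_width: 56.0
finger_force: 30.0
[599.58579509  59.19729815 253.716299  ]
```

View pics/w6.png

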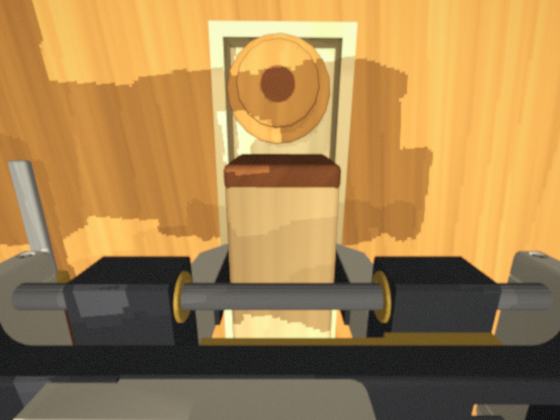

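The billet is laterally centred between the walls, with about 6 mm clear at each end. I'll lower the rest slowly.

```bash
python3 -m inch '[[0,0,0.008,0,0],[0,0,0.016,0,0],[0,0,0.023,0,0],[0,0,0.028,0,0],[0,0,0.028,0,0]]'; python3 -m inch '[[0,0,0.002,0,0],[0,0,0.004,0,0],[0,0,0.004,0,0]]'
```

```text
time: 14.65
tool_pos: [599.3, 59.2, 225.1]
tcp_rot: [-3.139, 0.0, 1.472]
contact_force: [0.2, 0.1, -2.1]
grip_width: 56.0
finger_force: 30.0
time: 14.9
tool_pos: [599.7, 59.2, 222.6]
tcp_rot: [-3.142, 0.0, 1.472]
contact_force: [0.8, 0.3, -2.2]
grip_width: 55.9
finger_force: 30.0
```

```bash
python3 -m inch '[[0,0,0.001,0,0],[0,0,0.002,0,0],[0,0,0.002,0,0]]'; python3 -m inch '[[0,0,0.001,0,0],[0,0,0.001,0,0]]'
```

```text
time: 15.15
tool_pos: [599.7, 59.2, 220.7]
tcp_rot: [3.142, 0.0, 1.472]
contact_force: [-0.1, 0.2, -2.4]
grip_width: 55.6
finger_force: 30.0
time: 15.32
tool_pos: [599.8, 59.3, 220.4]
tcp_rot: [3.141, 0.0, 1.472]
contact_force: [-3.1, 0.0, 1.5]
grip_width: 55.8
finger_force: 30.0
```

The upward force shows the billet has reached the floor. I'll release and rise.

```bash
python3 -m inch '[[0,0,0,0,0.9],[0,0,0,0,0.9],[0,0,0,0,0.9],[0,0,0,0,0.9],[0,0,0,0,0.9],[0,0,0,0,0.9]]'; python3 -m inch '[[0,0,-0.01,0,0.9],[0,0,-0.03,0,0.9],[0,0,-0.07,0,0.9],[0,0,-0.11,0,0.9],[-0.04,0,-0.15,0,0.9],[-0.08,0,-0.18,0,0.9],[-0.12,0,-0.18,0,0.9],[-0.12,0,-0.18,0,0.9]]'
python3 - <<'E'
from h import *
p=capture("wrist");save(p,"w7.png")
E
```

```text
time: 15.82
tool_pos: [599.8, 59.2, 219.6]
tcp_rot: [3.142, 0.0, 1.472]
contact_force: [0.0, 0.0, 0.2]
grip_width: 82.7
finger_force: 0.0
time: 16.48
tool_pos: [587.4, -63.6, 403.7]
tcp_rot: [3.136, 0.003, 1.47]
contact_force: [0.9, 0.4, -0.1]
grip_width: 82.7
finger_force: 0.0
```

View pics/w7.png

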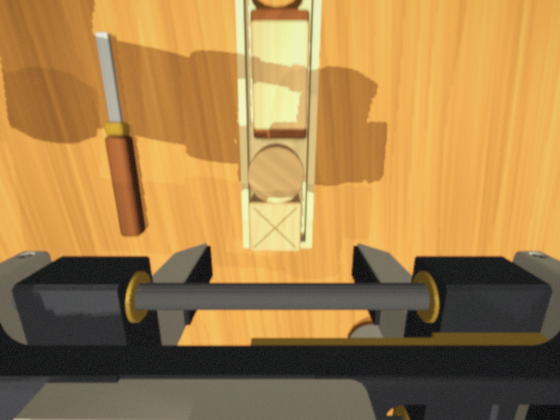

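The billet lies flat at (280,73) between the walls. Round (277,170) and block (276,225) are upright in the box, and the gouge hasn't moved.

```bash
python3 -m inch '[[0,0,0,0,0.9],[0,0,0,0,0.9],[0,0,0,0,0.9]]'; python3 -c "
from plant import *
print(close_job())"
```

```text
time: 16.78
tool_pos: [587.8, -59.2, 399.4]
tcp_rot: [-3.141, -0.0, 1.473]
contact_force: [-0.4, -0.4, -1.0]
grip_width: 82.4
finger_force: 0.0
the job is handed in; nothing more can be done
None
```

I slid the three pieces along upright, set the billet flat on the box floor in the gap without dropping it, and handed the job in at about 17 s; the tape, jar and gouge were not touched, and no verdict was returned.

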